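# Restock the glue-bottle case

### The job

Lift the lid of the grey carrying case all the way back until it rests on its stop, then stand every spare bottle from the mat upright in an empty cell of the case, leaving the bottles that are already in the case in their cells. When all the spares are in, shut the lid fully without slamming it; leave the other things on the bench where they are.

Things in the scene. Friction and masses are not known exactly. Their poses are not given: they have to be found in the camera images.
- case: fixed grey plastic carrying case, 180 mm deep (its x), 250 mm wide (its y), walls 60 mm high and 5 mm thick (the back one 20 mm), floor 5 mm thick; inside, black dividers 50 mm high (counted from the bench) make 2 x 3 cells of about 73 x 76 mm, one bottle to each. Origin: centre of the underside; x points to the hinged back, away from the handle, y along the hinge, z up. Shut lid included it is 123 mm high
- lid (a joint): angle of the lid: 0 shut, grows as it is lifted, 1.72 at its stop, where it stands just past upright behind the cells. It is a 62 mm deep hollow shell of 450 g on a stiff hinge: it stays at any angle where it is left; moving it takes about 1 to 5 N at the handle. May start slightly ajar
- lid_hinge (a point): middle of the lid's hinge line, on the case's back upper edge, 60 mm above the bench, 90 mm behind the case's centre; the hinge line runs along the case's y
- lid_handle (a point): middle of the lid's handle: a round black bar, 12 mm thick, 110 mm long, parallel to the hinge, standing 45 mm off the lid's front face; with the lid shut it lies 225 mm in front of the hinge line and 34 mm above it. The bar can turn in a light pinch as the lid swings
- cell0 (a point): cell 0 of the case: centre of its floor, 5 mm above the bench (row by the handle, +y end); cells lie 80 mm apart along y, 77 mm along x
- cell1 (a point): cell 1 of the case: centre of its floor, 5 mm above the bench (row by the handle, middle); cells lie 80 mm apart along y, 77 mm along x
- cell2 (a point): cell 2 of the case: centre of its floor, 5 mm above the bench (row by the handle, -y end); cells lie 80 mm apart along y, 77 mm along x
- cell3 (a point): cell 3 of the case: centre of its floor, 5 mm above the bench (row by the hinge, +y end); cells lie 80 mm apart along y, 77 mm along x
- cell4 (a point): cell 4 of the case: centre of its floor, 5 mm above the bench (row by the hinge, middle); cells lie 80 mm apart along y, 77 mm along x
- cell5 (a point): cell 5 of the case: centre of its floor, 5 mm above the bench (row by the hinge, -y end); cells lie 80 mm apart along y, 77 mm along x
- stock0_mid (a point): already standing in the case, in cell 0, at the start: the same kind of bottle as spare0, point likewise on its axis half-way up (52.5 mm above its foot). Absent in some starts
- stock1_mid (a point): already standing in the case, in cell 1, at the start: the same kind of bottle as spare0, point likewise on its axis half-way up (52.5 mm above its foot). Absent in some starts
- stock2_mid (a point): already standing in the case, in cell 2, at the start: the same kind of bottle as spare0, point likewise on its axis half-way up (52.5 mm above its foot). Absent in some starts
- stock3_mid (a point): already standing in the case, in cell 3, at the start: the same kind of bottle as spare0, point likewise on its axis half-way up (52.5 mm above its foot). Absent in some starts
- stock4_mid (a point): already standing in the case, in cell 4, at the start: the same kind of bottle as spare0, point likewise on its axis half-way up (52.5 mm above its foot). Absent in some starts
- stock5_mid (a point): already standing in the case, in cell 5, at the start: the same kind of bottle as spare0, point likewise on its axis half-way up (52.5 mm above its foot). Absent in some starts
- spare0_mid (a point): spare, standing at the start on the fixed brown cardboard mat (270 x 270 mm, 4 mm thick) beside the case: a closed plastic bottle of wood glue, white body 56 mm across and 60 mm high, black cap 29 mm across on top of it from 60 to 105 mm up; 105 mm tall in all, about 180 g; the point is on its axis half-way up (52.5 mm above its foot), z along the axis to the cap. Pick it up by the cap, which is the only part clear of the walls when it stands in a cell. Absent in some starts
- spare1_mid (a point): spare, standing at the start on the fixed brown cardboard mat (270 x 270 mm, 4 mm thick) beside the case: the same kind of bottle as spare0, point likewise half-way up its axis. Absent in some starts
- spare2_mid (a point): spare, standing at the start on the fixed brown cardboard mat (270 x 270 mm, 4 mm thick) beside the case: the same kind of bottle as spare0, point likewise half-way up its axis. Absent in some starts
- spare3_mid (a point): spare, standing at the start on the fixed brown cardboard mat (270 x 270 mm, 4 mm thick) beside the case: the same kind of bottle as spare0, point likewise half-way up its axis. Absent in some starts
- tin: bystander: filler tin, 76 mm across, 85 mm high, beyond the middle of the bench; origin at its foot
- brush: bystander: paint brush lying on the far part of the bench; origin at its underside
- knife: bystander: filling knife with a flat blade, lying on the far part of the bench; origin at its underside
- tape: bystander: roll of masking tape, 100 mm across, 25 mm high, lying near the robot; origin at its foot
Things that resemble listed ones, but are neither listed nor needed, are in the scene too. What is shaped like the part that bears spare0_mid but blue or yellow is not meant.

How it is judged (in metres and radians):
On the way, in this order (a step that is already met when the one before it is completed fails the run):
1. the lid is open on its stop (over 1.66 rad) (value of joint lid above 1.66 rad), for 0.3 s.
2. with the lid open (over 1.5 rad), every spare bottle stands upright in a cell (value of joint lid above 1.5 rad and x of spare0_mid in the frame of case between -0.085 and 0.07 m and y of spare0_mid in the frame of case between -0.12 and 0.12 m and z of spare0_mid in the frame of case between 0.05 and 0.065 m and angle between each of spare0_mid, spare1_mid, spare2_mid, spare3_mid's own z axis and vertical below 0.12 rad and x of spare1_mid in the frame of case between -0.085 and 0.07 m and y of spare1_mid in the frame of case between -0.12 and 0.12 m and z of spare1_mid in the frame of case between 0.05 and 0.065 m and x of spare2_mid in the frame of case between -0.085 and 0.07 m and y of spare2_mid in the frame of case between -0.12 and 0.12 m and z of spare2_mid in the frame of case between 0.05 and 0.065 m and x of spare3_mid in the frame of case between -0.085 and 0.07 m and y of spare3_mid in the frame of case between -0.12 and 0.12 m and z of spare3_mid in the frame of case between 0.05 and 0.065 m), for 0.3 s.
3. the lid is shut (value of joint lid below 0.03 rad), for 0.2 s.
At the end, for the whole second after the job is handed in: lid shut to within 0.03 rad; every bottle, spare and earlier, stands on the floor of a cell of the case (its mid-point 50 to 65 mm above the case's underside), upright within 0.12 rad and at rest (value of joint lid below 0.03 rad and x of spare0_mid in the frame of case between -0.085 and 0.07 m and y of spare0_mid in the frame of case between -0.12 and 0.12 m and z of spare0_mid in the frame of case between 0.05 and 0.065 m and angle between each of spare0_mid, spare1_mid, spare2_mid, spare3_mid, stock0_mid, stock1_mid, stock2_mid, stock3_mid, stock4_mid, stock5_mid's own z axis and vertical below 0.12 rad and x of spare1_mid in the frame of case between -0.085 and 0.07 m and y of spare1_mid in the frame of case between -0.12 and 0.12 m and z of spare1_mid in the frame of case between 0.05 and 0.065 m and x of spare2_mid in the frame of case between -0.085 and 0.07 m and y of spare2_mid in the frame of case between -0.12 and 0.12 m and z of spare2_mid in the frame of case between 0.05 and 0.065 m and x of spare3_mid in the frame of case between -0.085 and 0.07 m and y of spare3_mid in the frame of case between -0.12 and 0.12 m and z of spare3_mid in the frame of case between 0.05 and 0.065 m and x of stock0_mid in the frame of case between -0.085 and 0.07 m and y of stock0_mid in the frame of case between -0.12 and 0.12 m and z of stock0_mid in the frame of case between 0.05 and 0.065 m and x of stock1_mid in the frame of case between -0.085 and 0.07 m and y of stock1_mid in the frame of case between -0.12 and 0.12 m and z of stock1_mid in the frame of case between 0.05 and 0.065 m and x of stock2_mid in the frame of case between -0.085 and 0.07 m and y of stock2_mid in the frame of case between -0.12 and 0.12 m and z of stock2_mid in the frame of case between 0.05 and 0.065 m and x of stock3_mid in the frame of case between -0.085 and 0.07 m and y of stock3_mid in the frame of case between -0.12 and 0.12 m and z of stock3_mid in the frame of case between 0.05 and 0.065 m and x of stock4_mid in the frame of case between -0.085 and 0.07 m and y of stock4_mid in the frame of case between -0.12 and 0.12 m and z of stock4_mid in the frame of case between 0.05 and 0.065 m and x of stock5_mid in the frame of case between -0.085 and 0.07 m and y of stock5_mid in the frame of case between -0.12 and 0.12 m and z of stock5_mid in the frame of case between 0.05 and 0.065 m and linear speed of each of spare0, spare1, spare2, spare3 below 0.05 m/s); the robot touches nothing.
It fails at once if a bottle that was already in the case is lifted out or knocked over (distance of any of stock0_mid, stock1_mid, stock2_mid, stock3_mid, stock4_mid, stock5_mid from where it was at the start of the episode above 0.04 m or angle between any of stock0_mid, stock1_mid, stock2_mid, stock3_mid, stock4_mid, stock5_mid's own z axis and vertical above 0.5 rad).
It fails at once if the lid is slammed (closing faster than 3 rad/s) (velocity of joint lid below -3 rad/s).
It fails at once if a bystander (tin, brush, knife or tape) is shifted by more than 30 mm (distance of any of tin, brush, knife, tape from where it was at the start of the episode above 0.03 m).
Of stock0, stock1, stock2, stock3, stock4, stock5 only 1 to 2 are there at a start; the rules pass over those that are not, and their reading is None.
Of spare0, spare1, spare2, spare3 only 3 to 4 are there at a start; the rules pass over those that are not, and their reading is None.
At some moment in a run one of spare0, spare1, spare2, spare3 may be knocked a few centimetres aside while the robot is not near it.
It also fails if it takes over 200 s, if anything falls off the work surface, if the arm or the gripper's body presses on something with over 40 N, if the wrist force passes 120 N, or if a joint passes its speed limit or range.

### The arm

A 7-joint arm with a two-finger parallel gripper is mounted at the origin on the work surface. World frame = base frame: x ahead of the robot, y to its left, z up, the work surface at z = 0. Lengths are in mm, angles in rad, forces in N, time in s.
With the tool pointing down it reaches from about 350 to 900 mm from the base axis. Payload 19.9 kg.
Tool frame: the origin (TCP) lies midway between the tips of the shut fingers; the grasp point (between the pads) lies 19 mm behind it (robot.tcp_to_grasp is the distance from the TCP to the grasp point, in mm); z points along the fingers, y is the direction in which the jaws open and shut (so a half turn about z gives the same grasp; the last joint's range is limited). The gripper opens to 85 mm and grips with 20 to 120 N. Pads are 22 mm wide; open, the fingers measure 114 mm over their backs; the gripper's body (76 mm by 85 mm) begins 54 mm behind the grasp point. The pads swing forward as they close: fully open they stand 13 mm farther back than shut.
Start: joints at [1.27, 0.417, -0.01, 1.614, 0.005, 1.111, -0.053], TCP at [159.945, -604.166, 206.66] pointing down, gripper open.
Joint ranges: [-2.81, 2.81], [-0.39, 2.02], [-1.27, 1.25], [0.06, 2.57], [-1.19, 4.33], [0.19, 2], [-2.82, 2.82]. Speed limits (rad/s): [1.89, 1.89, 2.39, 2.39, 3.01, 3.01, 3.01].

### API

Orientations are given as a rotation vector (axis times angle).
In Python, from plant import robot gives the robot as it stands. Calls block until the motion is done:
- robot.move_to(position, orientation): joint-space move of the TCP to a pose.
- robot.servo_line(position, max_speed=150, orientation=None, force_limit=None): straight line of the TCP; orientation=None keeps the orientation; max_speed is the mean speed in mm/s. With force_limit (N) it stops when the force on the tool has changed by that much, and returns True; else False.
- robot.goto_joints(angles): joint-space move.
- robot.gripper_to(opening, grasp_force=None): finger opening in mm; grasp_force is the grip in N (None keeps the last); returns when the fingers have stopped.
- robot.pause(seconds).
- robot.solve_ik(position, orientation): joint angles nearest the present ones, or None.
- robot.grab_frame(name): name is "scene" or "top" or "wrist"; returns a dict with "image" (384x512x3 uint8, red, green, blue), "z_map" (384x512 float32, mm along the optical axis (not along the pixel's ray), 0 where there is no reading), "fx", "fy", "cx", "cy" (pixels), "R" (3x3) and "t" (3): a world point X has camera coordinates R X + t; the wrist camera has in their place "mount" (4x4, takes a point from camera to tool coordinates, whose origin is the TCP and whose axes are the flange's). Camera axes: x right, y down, z forward; pixel columns grow to the right and rows downward; lengths in mm; the calibration is good to about 2 mm. A picture is of the moment at which its call begins: read the wrist's pose just before it.
A pose or a line that the arm cannot do raises robot.MotionError and nothing moves.
- robot.hand_in(): hands the job in, once; it reports no verdict.
Readings, each from a call of its own:
- robot.read_t(): time.
- robot.read_q(): joint angles.
- robot.read_joint_velocities(): joint speeds.
- robot.read_joint_torque(): joint torques, N m.
- robot.read_ee_pos(): TCP position.
- robot.read_tool_rot(): TCP orientation.
- robot.read_ft_force(): force on the tool from outside, world axes, zero at the start.
- robot.read_torque(): the same for the moment, N m.
- robot.read_grip_width(): finger opening in mm.
Only numpy, scipy, OpenCV 4.12 (cv2) and the standard library are available. Lean on these libraries where they do the work, as an engineer would, in place of code of your own. Each camera call takes 0.05 s, during which the arm holds its last target. There are 200 camera calls.

## Working session

There is one attempt and no reset: what is moved stays moved. The work goes in short steps, each a Python script; the robot and the scene stay as the last script left them, time stands still between calls to the robot, and variables do not carry over. Pictures are saved under pics/ and viewed, on a budget of 14 in all, crops included, one or two more only if the job needs it, and the job is handed in when it is done.

```bash
mkdir -p pics; ls
python3 - <<'E'
from plant import robot
import cv2,numpy as np
for n in ("scene","top"):
    f=robot.grab_frame(n); cv2.imwrite(f"pics/{n}0.png",cv2.cvtColor(f["image"],cv2.COLOR_RGB2BGR)); np.savez(f"{n}0.npz",**f)
    print(n,f["fx"],f["cx"],f["cy"],(-f["R"].T@f["t"]).round(),f["R"].round(2).tolist())
print(robot.read_tool_rot(),robot.read_t(),robot.tcp_to_grasp)
E
```

```text
pics
scene 375.92236046249485 255.62090789100662 188.5015159658195 [1146. -113.  901.] [[0.09, 1.0, 0.02], [0.82, -0.07, -0.57], [-0.57, 0.07, -0.82]]
top 457.0004708136974 256.5190022144363 188.19626129188066 [ 305.  -41. 1420.] [[0.02, -1.0, -0.0], [-0.98, -0.02, -0.21], [0.21, 0.01, -0.98]]
[-3.11430004e+00 -4.05347606e-01  3.68657523e-04] 0.1 18.700000000000003
```

View pics/top0.png

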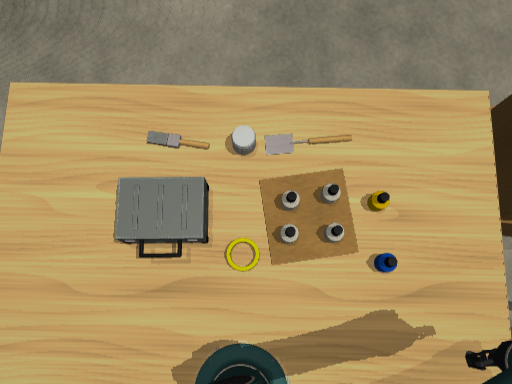

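View pics/scene0.png

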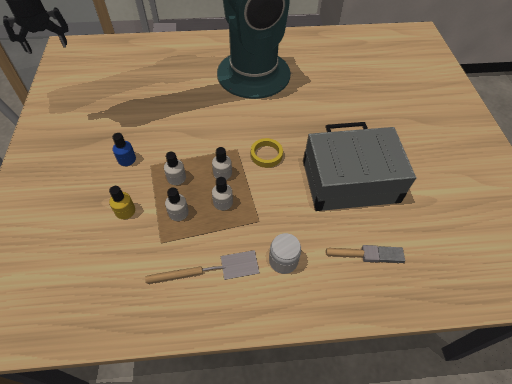

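Top view: the spares (white bodies, black caps, on the mat) are at px (290,198), (331,191), (290,233) and (335,232). The look-alikes are yellow at (380,200) and blue at (386,262), both off the mat. The case is at (162,210) with its handle at (160,250), facing the robot. Scene view agrees.

```bash
cat > h.py <<'E'
from plant import robot
import cv2,numpy as np
from scipy.spatial.transform import Rotation as Ro
def cloud(f):
    z=f["z_map"]; v,u=np.indices(z.shape)
    P=np.stack([(u-f["cx"])/f["fx"]*z,(v-f["cy"])/f["fy"]*z,z],-1)
    if "R" in f: P=(P-f["t"])@f["R"]
    else:
        M=f["mount"]; P=P@M[:3,:3].T+M[:3,3]; P=P@f["Rt"].T+f["pt"]
    P[z==0]=np.nan
    return P
def grab(n):
    pt=np.array(robot.read_ee_pos()); Rt=Ro.from_rotvec(robot.read_tool_rot()).as_matrix()
    f=robot.grab_frame(n)
    if n=="wrist": f["Rt"]=Rt; f["pt"]=pt
    return f
def save(f,name): cv2.imwrite("pics/"+name,cv2.cvtColor(f["image"],cv2.COLOR_RGB2BGR))
def caps(f,xr,yr,zr=(70,125)):
    """dark blobs at cap height: circle centres (x,y), top z"""
    P=cloud(f); I=f["image"].max(-1)
    m=(I<75)&(P[...,2]>zr[0])&(P[...,2]<zr[1])&(P[...,0]>xr[0])&(P[...,0]<xr[1])&(P[...,1]>yr[0])&(P[...,1]<yr[1])
    n,l,s,_=cv2.connectedComponentsWithStats(m.astype(np.uint8))
    out=[]
    for i in range(1,n):
        if s[i,4]<12: continue
        q=P[l==i]; zt=np.percentile(q[:,2],95); t=q[q[:,2]>zt-6]
        c=(t[:,:2].max(0)+t[:,:2].min(0))/2
        out.append((c[0],c[1],zt,len(q),*np.ptp(t[:,:2],axis=0)))
    return np.array(out)
E
python3 - <<'E'
from h import *
np.set_printoptions(suppress=True,precision=1)
for n in ("top","scene"):
    f=dict(np.load(n+"0.npz")); P=cloud(f); I=f["image"].astype(int)
    print(n,"table z",np.nanmedian(P[...,2]),"\n",caps(f,(150,800),(-500,100)))
    g=(P[...,2]>112)&(P[...,2]<150)&(P[...,0]>250)&(P[...,0]<700)&(P[...,1]>100)&(P[...,1]<500)
    q=P[g]; r=cv2.minAreaRect(q[:,:2].astype(np.float32)); print("lid",r,cv2.boxPoints(r).tolist(),np.percentile(q[:,2],[5,50,95]))
    A=np.c_[q[:,:2]-q[:,:2].mean(0),np.ones(len(q))]; print("plane",np.linalg.lstsq(A,q[:,2],rcond=None)[0]*[1000,1000,1])
    x0=q[:,0].min()
    d=(I.max(-1)<60)&(P[...,2]>75)&(P[...,2]<112)&(P[...,1]>100)&(P[...,1]<450)&(P[...,0]<x0)&(P[...,0]>x0-80)
    q=P[d]; print("handle",len(q)); 
    if len(q): print(cv2.minAreaRect(q[:,:2].astype(np.float32)),np.percentile(q,[2,50,98],axis=0))
    for nm,xr,yr,zr in (("tin",(500,800),(-100,100),(60,110)),("tape",(200,500),(-60,150),(12,40))):
        m=(P[...,2]>zr[0])&(P[...,2]<zr[1])&(P[...,0]>xr[0])&(P[...,0]<xr[1])&(P[...,1]>yr[0])&(P[...,1]<yr[1]);print(nm,P[m].mean(0),np.ptp(P[m],axis=0))
E
```

```text
top table z -0.9809479320780161 
 [[ 583.7 -257.8  111.7   88.    24.    26.3]
 [ 559.9 -134.5  113.5   82.    23.7   26.5]
 [ 563.2 -405.8  107.6   93.    24.5   24. ]
 [ 457.3 -130.7  112.7   79.    23.5   23.4]
 [ 462.9 -267.4  111.4   89.    23.2   26.1]
 [ 376.8 -421.4  108.5  102.    25.3   23.2]]
lid ((506.8860168457031, 244.9744415283203), (200.26219177246094, 251.78025817871094), 1.7134485244750977) [[403.03546142578125, 367.81427001953125], [410.56390380859375, 116.14659881591797], [610.736572265625, 122.13461303710938], [603.2081298828125, 373.8022766113281]] [120.2 125.1 130. ]
plane [-22.1   0.5 125.1]
handle 180
((391.11480712890625, 240.78598022460938), (26.003131866455078, 122.07220458984375), 0.9660505652427673) [[377.6 180.6 100.4]
 [383.4 243.8 105.2]
 [402.9 300.8 110.8]]
tin [744.1  12.2  82.6] [71.3 74.5 33.3]
tape [398.8  16.6  24.7] [153.3 190.   26.6]
scene table z -0.7530547917693253 
 [[ 381.9 -424.6  106.2  139.    27.4   22.9]
 [ 461.8 -133.7  109.6  137.    27.    25. ]
 [ 468.  -270.2  110.2  142.    26.8   24.5]
 [ 565.2 -137.6  110.4  152.    28.2   24. ]
 [ 568.6 -410.2  106.3  162.    24.3   26.5]
 [ 590.1 -261.6  109.9  159.    26.5   25.1]]
lid ((519.783447265625, 241.69259643554688), (183.50619506835938, 252.07772827148438), 1.519728183746338) [[424.71990966796875, 365.25372314453125], [431.40533447265625, 113.2646713256836], [614.8469848632812, 118.1314697265625], [608.1615600585938, 370.1205139160156]] [120.  124.2 127.7]
plane [-30.8   1.5 124. ]
handle 167
((395.21295166015625, 237.09918212890625), (28.840988159179688, 120.36053466796875), 2.6830577850341797) [[381.5 178.5  97.9]
 [388.6 237.7 104.3]
 [407.7 294.7 107.5]]
tin [758.8   7.8  81.5] [72.3 74.4 30. ]
tape [407.9  16.2  22.4] [151.2 160.5  27.4]
```

```bash
cat >> h.py <<'E'
def down(a): return (Ro.from_euler("z",a)*Ro.from_matrix(np.diag([1.,-1,-1]))).as_rotvec()
E
python3 - <<'E'
from h import *
np.set_printoptions(suppress=True,precision=2)
for a in (np.pi/2+.028,-np.pi/2+.028,.028,np.pi+.028):
    for p in ([386,239,330],[386,239,80],[676,246,300],[570,240,76],[460,240,76],[560,-260,76]):
        print(round(a,2),p,robot.solve_ik(p,down(a)))
p=robot.read_ee_pos(); robot.servo_line([p[0],p[1],330],300)
for a in (-np.pi/2+.028,np.pi/2+.028):
    if robot.solve_ik([386,239,330],down(a)) is not None:
        robot.move_to([386,239,330],down(a)); break
f=grab("wrist"); save(f,"w1.png"); np.savez("w1.npz",**f); print(a,robot.read_t(),robot.read_ee_pos(),f["mount"])
E
```

```text
1.6 [386, 239, 330] [ 0.29  0.04 -0.92  1.82  0.03  1.3  -0.62]
1.6 [386, 239, 80] [ 0.03  0.39 -0.76  2.11  0.39  0.77 -0.94]
1.6 [676, 246, 300] [ 0.17  0.74 -1.05  1.2   0.62  1.53 -0.74]
1.6 [570, 240, 76] [ 0.26  0.82 -1.05  1.71  0.79  1.1  -1.01]
1.6 [460, 240, 76] [ 0.16  0.56 -0.88  1.96  0.56  0.88 -0.99]
1.6 [560, -260, 76] [ 0.74  0.6  -0.49  1.72  0.34  0.9   0.14]
-1.54 [386, 239, 330] [ 0.46  0.06 -1.11  1.82  0.05  1.3   2.51]
-1.54 [386, 239, 80] [ 0.27  0.53 -1.08  2.11  0.62  0.87  1.99]
-1.54 [676, 246, 300] [ 0.18  0.75 -1.09  1.19  0.65  1.54  2.38]
-1.54 [570, 240, 76] [ 0.28  0.84 -1.09  1.71  0.82  1.12  2.11]
-1.54 [460, 240, 76] [ 0.29  0.67 -1.09  1.96  0.73  0.97  2.02]
-1.54 [560, -260, 76] [ 0.29  0.55  0.12  1.74 -0.08  0.85 -2.66]
0.03 [386, 239, 330] [-0.61  0.   -0.01  1.85  0.    1.29 -2.17]
0.03 [386, 239, 80] [ 0.21  0.48 -1.    2.11  0.55  0.84 -2.66]
0.03 [676, 246, 300] [ 0.12  0.69 -0.93  1.2   0.54  1.5  -2.27]
0.03 [570, 240, 76] [ 0.06  0.66 -0.7   1.72  0.5   0.95 -2.38]
0.03 [460, 240, 76] [ 0.22  0.6  -0.96  1.96  0.62  0.91 -2.61]
0.03 [560, -260, 76] [ 0.53  0.56 -0.19  1.73  0.14  0.87 -1.27]
3.17 [386, 239, 330] [ 0.29  0.04 -0.92  1.82  0.03  1.3   0.95]
3.17 [386, 239, 80] [ 0.    0.38 -0.73  2.12  0.37  0.77  0.64]
3.17 [676, 246, 300] [ 0.17  0.74 -1.06  1.2   0.63  1.53  0.83]
3.17 [570, 240, 76] [ 0.25  0.8  -1.01  1.71  0.76  1.08  0.58]
3.17 [460, 240, 76] [ 0.2   0.59 -0.94  1.96  0.61  0.9   0.54]
3.17 [560, -260, 76] [ 0.86  0.64 -0.65  1.72  0.46  0.94  1.62]
-1.5427963267948965 3.7667 [386.32 238.63 329.99] [[  -0.     -0.96   -0.27   69.08]
 [   1.     -0.     -0.     -1.31]
 [   0.     -0.27    0.96 -167.57]
 [   0.      0.      0.      1.  ]]
```

View pics/w1.png

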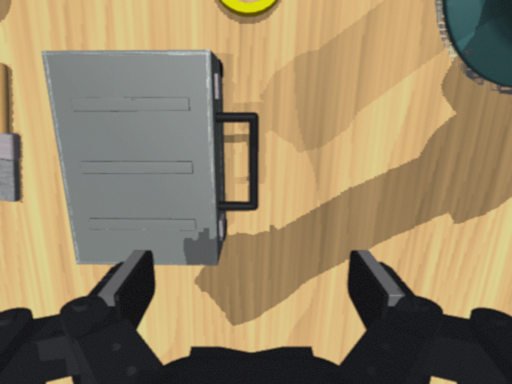

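Wrist view: the case lid is at left with its handle bar vertical at u≈254, v 115–208. The tape is at the top and the brush at the far left, both clear.

Run:
```python
from h import *
np.set_printoptions(suppress=True,precision=3)
f=dict(np.load("w1.npz")); P=cloud(f); I=f["image"].max(-1)
def fit(m,lbl):
    q=P[m]; print(lbl,len(q),np.percentile(q,[3,50,97],axis=0).tolist()); return q
m=np.zeros(I.shape,bool); m[105:220,247:262]=True
q=fit(m&(I<60)&(P[...,2]>80)&(P[...,2]<125),"bar")
b=np.polyfit(q[:,1],q[:,0],1); print("bar slope",b)
m=np.zeros(I.shape,bool); m[40:262,30:222]=True
q=fit(m&(P[...,2]>112)&(P[...,2]<145)&(I>70),"lid"); r=cv2.minAreaRect(q[:,:2].astype(np.float32)); print(r,cv2.boxPoints(r))
A=np.c_[q[:,:2]-q[:,:2].mean(0),np.ones(len(q))]; print(np.linalg.lstsq(A,q[:,2],rcond=None)[0])
```

```text
bar 754 [[380.76111192665024, 181.3241087488236, 103.86921901948641], [385.41903585349604, 231.78124688076326, 105.92960894712134], [391.40038418760935, 293.53863338408615, 107.61856751509822]]
bar slope [ -0.021 390.38 ]
lid 32765 [[435.1168807313805, 123.22122885618678, 122.41891311359103], [519.4790205616896, 222.80491328790794, 125.47132709939447], [605.6025337980611, 351.4391226724306, 128.3899134587919]]
((521.0011596679688, 242.0237274169922), (181.1525115966797, 249.12229919433594), 1.5673565864562988) [[427.052 364.061]
 [433.866 115.032]
 [614.951 119.987]
 [608.137 369.016]]
[ -0.024  -0.001 125.409]
```

```bash
cat >> h.py <<'E'
YAW=0.0274; EX=np.array([np.cos(YAW),np.sin(YAW),0]); EY=np.array([-np.sin(YAW),np.cos(YAW),0]); EZ=np.array([0,0,1.])
H=np.array([610.,244.4,60.]); C=H-90*EX-60*EZ
TG=18.7
def bar(th):
    c,s=np.cos(th),np.sin(th); x,z=-225,34
    return H+(x*c+z*s)*EX+(-x*s+z*c)*EZ
A=np.pi/2+YAW
def arc(t0,t1,v,n=None):
    n=n or max(1,int(np.ceil(abs(t1-t0)/.15)))
    for t in np.linspace(t0,t1,n+1)[1:]:
        robot.servo_line(bar(t)-[0,0,TG],v)
        F=robot.read_ft_force(); print(round(t,3),np.round(F,1),round(robot.read_grip_width(),1),round(robot.read_t(),1))
        if np.linalg.norm(F)>60: print("STOP force"); return False
    return True
E
python3 - <<'E'
from h import *
robot.move_to([385.5,238,200],down(A))
robot.gripper_to(34,20)
b=bar(.027); print(b)
print("contact",robot.servo_line([b[0],b[1],b[2]-TG],100,force_limit=8), robot.read_ee_pos())
robot.gripper_to(5,20); print(robot.read_grip_width(),robot.read_ft_force())
print(arc(.027,.33,80))
f=grab("wrist"); save(f,"w2.png"); print(robot.read_ee_pos())
E
```

```text
[386.08397588 238.2631651  100.06186967]
contact False [386.31277004 238.51265331  81.79182358]
4.822472129723393 [-0.14484996  1.46994871  1.42738713]
0.128 [-0.3  1.3 -0.1] 5.0 9.3
0.229 [ 0.6 -0.1  0.2] 5.1 9.8
0.33 [-0.5 -0.2 -1.1] 5.1 10.2
True
[407.92255626 238.87289721 146.08363359]
```

View pics/w2.png

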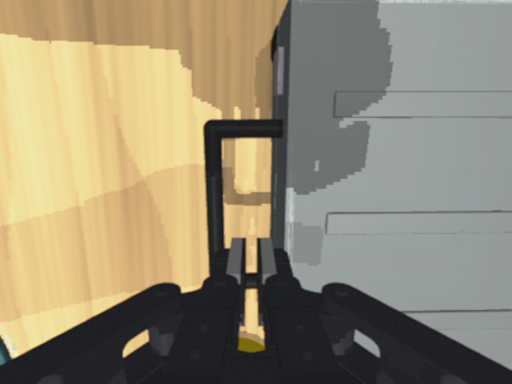

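The fingers missed the bar. It is at u≈215, v 125–250, left of the closed fingers at u≈250. I'll measure it before retrying.

Run:
```python
from h import *
np.set_printoptions(suppress=True,precision=2)
f=grab("wrist"); P=cloud(f); I=f["image"].max(-1)
m=np.zeros(I.shape,bool); m[140:240,205:228]=True
q=P[m&(I<60)]; print(np.nanpercentile(q,[3,25,50,75,97],axis=0))
m=np.zeros(I.shape,bool); m[60:260,300:500]=True
q=P[m]; q=q[np.isfinite(q[:,2])&(q[:,2]>90)]; A_=np.c_[q[:,:2]-[610,244],np.ones(len(q))]; print(np.linalg.lstsq(A_,q[:,2],rcond=None)[0])
t=grab("top"); Pt=cloud(t); I=t["image"].max(-1)
d=(I<60)&(Pt[...,2]>75)&(Pt[...,2]<115)&(Pt[...,1]>100)&(Pt[...,1]<300)&(Pt[...,0]<412)&(Pt[...,0]>340); print(np.percentile(Pt[d],[3,50,97],axis=0))
for u,v in ((240,250),(265,250),(250,290)): print(P[v,u])
print(robot.read_ee_pos(),Ro.from_rotvec(robot.read_tool_rot()).as_matrix())
```

```text
[[379.78 220.89 102.66]
 [382.28 237.76 104.72]
 [384.6  254.99 105.53]
 [387.06 271.27 106.13]
 [389.47 285.35 107.  ]]
[ -0.02  -0.   123.59]
[[378.28 180.94  98.44]
 [384.27 200.85 104.86]
 [410.2  249.56 110.72]]
[404.35 250.38 188.62]
[414.87 250.26 187.74]
[411.59 114.24  -0.08]
[407.88 238.79 146.  ] [[-0.03  1.   -0.  ]
 [ 1.    0.03 -0.  ]
 [-0.   -0.   -1.  ]]
```

Run:
```python
from h import *
robot.servo_line([408,238.8,190],150)
robot.gripper_to(34,20); print(robot.read_grip_width())
robot.servo_line([385.5,238.3,190],150)
print("contact",robot.servo_line([385.5,238.3,77],80,force_limit=8), robot.read_ee_pos(),robot.read_grip_width(),robot.read_ft_force())
f=grab("wrist"); save(f,"w3.png")
for w in (24,16,11): robot.gripper_to(w,20); print(w,robot.read_grip_width(),robot.read_ft_force())
```

```text
34.28780659117178
contact False [385.64351049 238.53850696  77.33149002] 33.94515728213186 [-0.59370608  0.62273675  0.0942418 ]
24 24.127952710185728 [0.58400743 0.31577144 0.17639921]
16 16.092299707300832 [-0.30479354  0.00293065  0.71999785]
11 10.763126482774265 [-10.71438645   1.45006093   3.40633552]
```

View pics/w3.png

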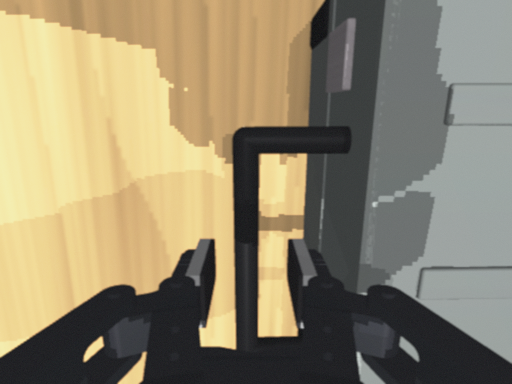

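```bash
python3 - <<'E'
from h import *
robot.gripper_to(9,20); print(robot.read_grip_width(),robot.read_ft_force())
f=grab("wrist"); save(f,"w4.png")
z=robot.read_ee_pos()
print(robot.servo_line([z[0]+.5,z[1],z[2]+25],40,force_limit=25),robot.read_ft_force(),robot.read_grip_width(),robot.read_ee_pos())
f=grab("wrist"); save(f,"w5.png"); P=cloud(f); print(P[150:230:20,200:300:10,2].round())
E
python3 -c "
import cv2,numpy as np
cv2.imwrite('pics/w45.png',np.hstack([cv2.imread(f'pics/w{i}.png')[100:384,100:460] for i in (4,5)]))"
```

```text
9.692904682735204 [-12.15298756   0.74822197   3.31038203]
True [ 2.27240189 -0.86458913  0.69041147] 9.185547484391787 [385.80583969 238.42633135  90.24157043]
[[  1.   1.   1.   1. 117. 119. 116. 116. 117. 116.]
 [ -0.   0.  -0.   0. 116. 119. 117.   1.  -1.  -0.]
 [ -0.   1.  -0.  -0. 118. 118. 117.   2.   0.   0.]
 [  0.   0.  -0.   1. 116. 120. 117.   1.   1.  -0.]]
```

View pics/w45.png

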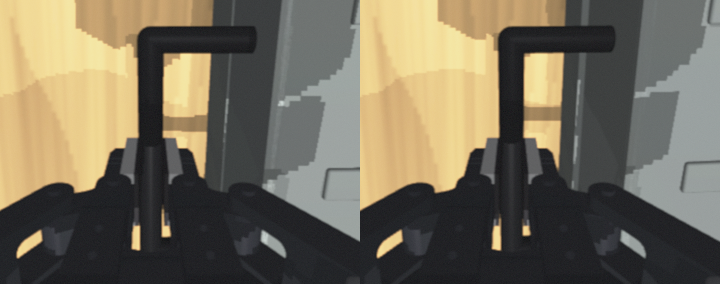

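The bar is pinched between the pads and came up about 13 mm. I'll continue along the arc with a firmer grip.

```bash
sed -i 's/^TG=.*/TG=22.0/' h.py
python3 - <<'E'
from h import *
robot.gripper_to(6,40); print(robot.read_grip_width(),robot.read_ft_force())
if arc(.081,.4,60):
  if robot.read_grip_width()>6.8: print(arc(.4,1.715,120), robot.read_ee_pos())
f=grab("wrist"); save(f,"w6.png")
E
```

```text
7.1560160358179745 [5.60694651 2.14179709 0.29907811]
0.187 [ 0.7  0.3 -0.3] 5.6 15.4
0.294 [-0.4 -0.3 -0.2] 6.4 15.9
0.4 [-0.6 -0.6 -0.4] 6.0 16.5
```

View pics/w6.png

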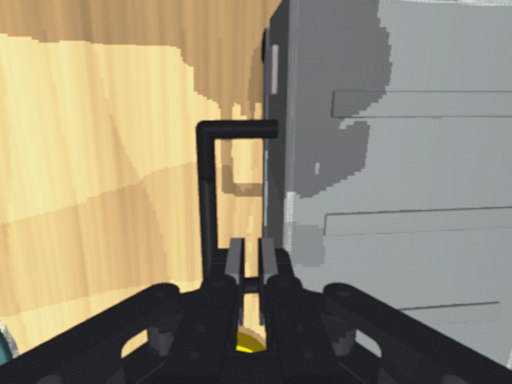

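The pinch squeezes the bar out along the fingers. A better way is to tilt the tool forward so a jaw sits under the bar, drive the lid by jaw normal force in a near-cage, and bring the tool upright as the lid swings.

```bash
cat >> h.py <<'E'
def ori(t): return (Ro.from_rotvec(-t*EY)*Ro.from_rotvec(down(A))).as_rotvec()
T0=.8
def tilt(th): return T0*max(0,1-th/1.1)
def pose(th,d=24,back=0):
    t=tilt(th); return bar(th)+(d-back)*(np.sin(t)*EX-np.cos(t)*EZ), ori(t)
def arc2(t0,t1,v,d=24):
    for t in np.linspace(t0,t1,max(1,int(np.ceil(abs(t1-t0)/.12)))+1)[1:]:
        p,o=pose(t,d); robot.servo_line(p,v,orientation=o)
        F=np.array(robot.read_ft_force()); print(round(t,3),F.round(1),round(robot.read_grip_width(),1),round(robot.read_t(),1))
        if np.linalg.norm(F)>50: print("STOP"); return False
    return True
E
python3 - <<'E'
from h import *
import h
np.set_printoptions(suppress=True,precision=2)
for T in (.5,.65,.8,.95):
    h.T0=T
    print(T,[robot.solve_ik(*pose(t,24,b)) for t,b in ((.027,100),(.027,0),(.4,0),(.8,0),(1.2,0),(1.72,0))])
E
```

```text
0.5 [array([-1.48, -0.1 ,  0.48,  2.43,  0.77,  0.65, -1.55]), array([-1.53,  0.26,  0.74,  2.44,  0.81,  0.23, -1.58]), array([-1.81,  0.21,  1.22,  2.24, -0.04,  0.56, -0.57]), array([-1.47,  0.3 ,  1.08,  1.94, -0.26,  0.95, -0.26]), array([-1.15,  0.5 ,  0.97,  1.61, -0.43,  1.26, -0.07]), array([-0.91,  0.72,  0.91,  1.31, -0.55,  1.38,  0.01])]
0.65 [array([-2.12, -0.17,  0.95,  2.53,  1.15,  0.78, -2.02]), array([ 0.03,  0.44, -1.08,  2.46,  1.62,  0.86, -2.32]), array([-1.89,  0.16,  1.23,  2.29,  0.22,  0.47, -0.85]), array([-1.52,  0.28,  1.11,  1.96, -0.23,  0.9 , -0.29]), array([-1.15,  0.5 ,  0.97,  1.61, -0.43,  1.26, -0.07]), array([-0.91,  0.72,  0.91,  1.31, -0.55,  1.38,  0.01])]
0.8 [None, array([-0.07,  0.54, -1.08,  2.52,  1.8 ,  1.1 , -2.54]), array([-1.91,  0.1 ,  1.17,  2.35,  0.6 ,  0.43, -1.24]), array([-1.57,  0.26,  1.13,  1.99, -0.19,  0.85, -0.33]), array([-1.15,  0.5 ,  0.97,  1.61, -0.43,  1.26, -0.07]), array([-0.91,  0.72,  0.91,  1.31, -0.55,  1.38,  0.01])]
0.95 [None, None, array([-2.02,  0.11,  1.23,  2.4 ,  0.9 ,  0.4 , -1.57]), array([-1.62,  0.24,  1.16,  2.02, -0.14,  0.8 , -0.38]), array([-1.15,  0.5 ,  0.97,  1.61, -0.43,  1.26, -0.07]), array([-0.91,  0.72,  0.91,  1.31, -0.55,  1.38,  0.01])]
```

```bash
sed -i 's/^T0=.*/T0=.6/' h.py
python3 - <<'E'
from h import *
np.set_printoptions(suppress=True,precision=2)
p=robot.read_ee_pos(); robot.servo_line([p[0],p[1],330],200)
robot.goto_joints([0.29,0.04,-0.92,1.82,0.03,1.3,-0.62])
robot.gripper_to(34,20)
for b,pp in ((60,pose(.027,24,60)),(0,pose(.027)),(0,pose(.4)),(0,pose(.8))): print(b,robot.solve_ik(*pp))
try:
    robot.servo_line([360,238,300],150,orientation=ori(.3))
    p,o=pose(.027,24,70); robot.servo_line(p,150,orientation=o)
    print(robot.read_q())
    p,o=pose(.027); print("contact",robot.servo_line(p,60,force_limit=8),robot.read_ee_pos(),p,robot.read_q())
    for w in (20,14,12,11): robot.gripper_to(w,20); print(w,robot.read_grip_width(),robot.read_ft_force())
except robot.MotionError as e: print("ERR",e,robot.read_ee_pos(),robot.read_q())
f=grab("wrist"); save(f,"w7.png"); print(robot.read_t())
E
```

```text
60 [-1.    0.05 -0.01  2.48  1.1   0.54 -1.94]
0 [-0.18  0.31 -0.81  2.44  1.51  0.66 -2.23]
0 [ 0.24  0.18 -1.05  2.22  0.72  0.66 -1.29]
0 [ 0.2   0.26 -0.89  1.91  0.37  0.96 -0.83]
ERR the arm cannot follow that straight line within its joint ranges [359.92 237.95 300.44] [ 0.28 -0.26 -0.91  2.09 -0.04  0.97 -0.6 ]
21.2583
```

View pics/w7.png

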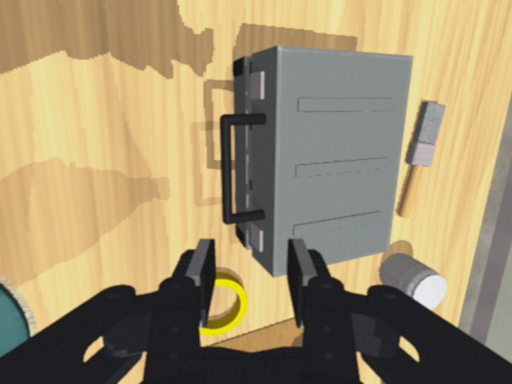

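Picture: the handle is at (228,170), lid undisturbed, tape at (225,305). I'll straddle the bar with the tool vertical, then tilt about it.

Run:
```python
from h import *
np.set_printoptions(suppress=True,precision=2)
b=bar(.027); D=25
try:
    robot.servo_line(b+[0,0,40],150,orientation=ori(0))
    print("contact",robot.servo_line(b-[0,0,D],80,force_limit=8),robot.read_q())
    for t in (.15,.3,.45,.6):
        print(t,robot.servo_line(b+D*(np.sin(t)*EX-np.cos(t)*EZ),60,orientation=ori(t),force_limit=10),robot.read_q())
    for w in (20,14,12,11): robot.gripper_to(w,20); print(w,robot.read_grip_width(),robot.read_ft_force())
except robot.MotionError as e: print("ERR",e,robot.read_ee_pos(),robot.read_q())
print(robot.read_t())
```

```text
contact False [ 0.12  0.44 -0.87  2.12  0.48  0.79 -1.02]
0.15 False [ 0.04  0.35 -0.82  2.21  0.6   0.66 -1.18]
0.3 False [-0.09  0.29 -0.73  2.29  0.82  0.55 -1.44]
0.45 False [-0.26  0.26 -0.62  2.38  1.16  0.52 -1.84]
0.6 False [-0.38  0.27 -0.59  2.45  1.52  0.6  -2.27]
20 20.181269371953835 [ 5.92  1.07 -0.82]
14 14.102422598766891 [ 5.82 -0.14 -0.73]
12 11.779838785099372 [ 5.74  0.44 -0.77]
11 11.269590615688294 [ 7.74 -0.66 -0.4 ]
26.1667
```

Run:
```python
from h import *
try: ok=arc2(.027,.36,50,25)
except robot.MotionError as e: print("ERR",e,robot.read_q())
f=grab("wrist"); save(f,"w8.png"); print(robot.read_q())
```

```text
0.138 [ 9.1 -0.1 -2.6] 11.4 26.8
0.249 [11.6 -0.1 -4.5] 11.3 27.4
0.36 [12.  -0.5 -5.1] 11.2 28.1
[-0.13671641  0.12390254 -0.65271807  2.25826788  0.66511427  0.57925034
 -1.27515899]
```

View pics/w8.png

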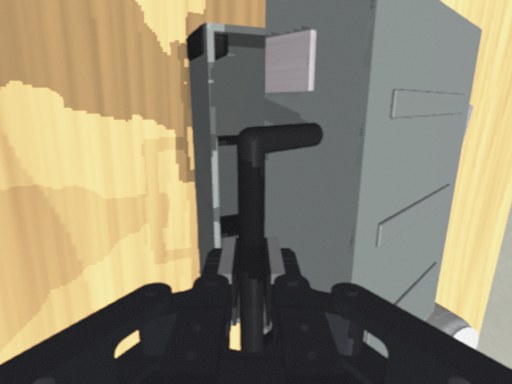

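The lid is lifting: the bar at (252,190) is held in the jaws and the case interior shows at (235,110). Continuing to the stop.

Run:
```python
from h import *
try: ok=arc2(.36,1.70,120,25)
except robot.MotionError as e: print("ERR",e,robot.read_q())
f=grab("scene"); save(f,"s9.png"); print(robot.read_q(),robot.read_ee_pos())
```

```text
0.472 [-1.4 -2.5  3. ] 11.0 28.5
0.583 [-1.5 -3.6  4.4] 11.1 28.8
0.695 [-1.2 -3.8  4.1] 11.3 29.2
0.807 [ 1.4 -1.6  2.4] 11.4 29.5
0.918 [ 2.1 -2.3  0.4] 11.1 29.9
1.03 [ 2.9 -2.  -1.1] 11.4 30.2
1.142 [ 2.7 -2.8 -1.3] 11.6 30.6
1.253 [ 3.4 -1.  -0.2] 11.1 30.9
1.365 [2.7 0.5 1.1] 11.1 31.3
1.477 [4.2 1.3 2.3] 11.2 31.6
1.588 [ 4.6 -0.2  2.5] 11.4 32.0
1.7 [4.8 0.1 1.7] 11.3 32.4
[-0.03542797  0.61744783 -0.58906466  1.28040732  0.33695447  1.34083977
 -0.58661675] [672.76194471 245.99619776 253.66961421]
```

View pics/s9.png

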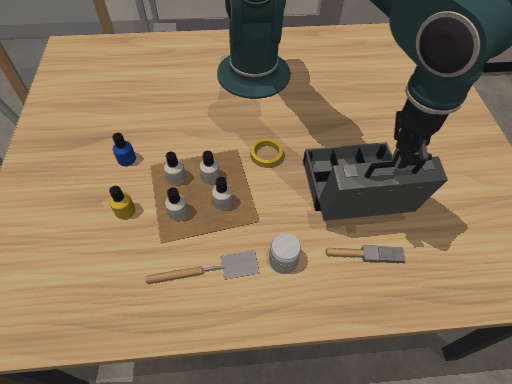

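Run:
```python
from h import *
np.set_printoptions(suppress=True,precision=1)
p,o=pose(1.735,25); print("stop contact",robot.servo_line(p,30,orientation=o,force_limit=12),robot.read_ft_force(),robot.read_ee_pos())
robot.pause(.3)
robot.gripper_to(34); p=robot.read_ee_pos(); robot.servo_line([p[0],p[1],370],200)
robot.servo_line([500,240,370],250)
f=grab("wrist"); save(f,"w10.png"); np.savez("w10.npz",**f)
print("stock",caps(f,(400,600),(110,380),(85,130)))
t=grab("top"); print("top spares",caps(t,(350,700),(-345,-40))); s=grab("scene"); print(caps(s,(350,700),(-345,-40)))
print(robot.read_t())
```

```text
stop contact True [-4.4 -2.2  7.1] [674.4 246.1 252.9]
stock [[547.3 247.5 111.7 341.   25.1  24. ]]
top spares [[ 583.5 -258.9  112.2   84.    23.8   24.1]
 [ 559.7 -134.6  112.1   82.    24.8   26.6]
 [ 466.7 -166.6  111.7   81.    23.5   25.7]
 [ 463.1 -267.1  111.4   87.    23.2   26.3]]
[[ 472.3 -169.6  109.7  139.    28.5   25.1]
 [ 468.  -270.   110.1  140.    27.1   24.6]
 [ 564.6 -137.6  109.9  153.    26.9   23.9]
 [ 589.8 -261.7  110.2  159.    25.5   25.8]]
35.0083
```

View pics/w10.png

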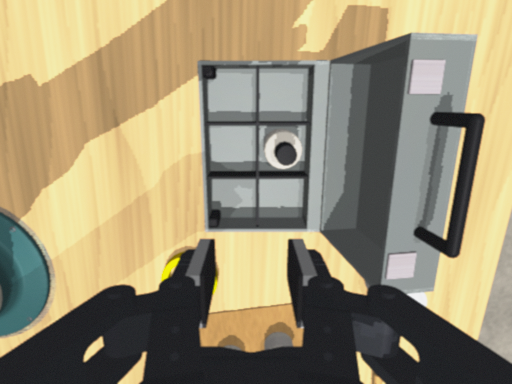

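Wrist view: one stock bottle, at (285,150), in cell 4. Cells 0, 1, 2, 3 and 5 are empty, the lid stands back, and the handle is at (465,190). The top view shows one spare was already knocked about 36 mm in y; I'll refine each with the wrist camera before picking.

```bash
cat >> h.py <<'E'
AP=np.pi+YAW
def cell(i): return C+(-46+77*(i//3))*EX+(80-80*(i%3))*EY
def pick(guess):
    g=np.array(guess,float)
    robot.servo_line([g[0],g[1],240],350,orientation=down(AP)); robot.gripper_to(52,30)
    f=grab("wrist"); c=caps(f,(g[0]-60,g[0]+60),(g[1]-45,g[1]+45),(85,130)); print("caps",c.round(1))
    c=c[np.argmin(np.hypot(c[:,0]-g[0],c[:,1]-g[1]))]
    if np.hypot(c[0]-g[0],c[1]-g[1])>30: raise SystemExit("cap off")
    robot.servo_line([c[0],c[1],130],250)
    print("contact",robot.servo_line([c[0],c[1],71],100,force_limit=10),round(robot.read_ee_pos()[2],1))
    robot.gripper_to(20,40); print("width",robot.read_grip_width()); robot.servo_line([c[0],c[1],235],250); print("width",robot.read_grip_width(),robot.read_t())
def place(i,off=(0,0)):
    c=cell(i)+[*off,0]
    robot.servo_line([c[0],c[1],235],350)
    robot.servo_line([c[0],c[1],150],250)
    print("hi contact",robot.servo_line([c[0],c[1],85],120,force_limit=12))
    print("lo contact",robot.servo_line([c[0],c[1],70],30,force_limit=8),robot.read_ee_pos(),robot.read_ft_force())
E
python3 - <<'E'
from h import *
np.set_printoptions(suppress=True,precision=1)
f=dict(np.load("w10.npz")); P=cloud(f)
m=(P[...,2]>53)&(P[...,2]<68)&(P[...,0]>400)&(P[...,0]<625)&(P[...,1]>100)&(P[...,1]<390); m[:,330:]=False; m[240:]=False
q=P[m]; q=q[np.hypot(q[:,0]-547,q[:,1]-247)>35]; print(len(q),cv2.minAreaRect(q[:,:2].astype(np.float32)),"C",C,"cells",[cell(i)[:2] for i in range(6)])
pick((587,-260))
f=grab("wrist"); save(f,"w11.png")
E
```

```text
5066 ((524.4239501953125, 242.3744354248047), (194.01409912109375, 249.57815551757812), 1.9308195114135742) C [520.  241.9   0. ] cells [array([471.9, 320.6]), array([474.1, 240.7]), array([476.2, 160.7]), array([548.8, 322.8]), array([551. , 242.8]), array([553.2, 162.8])]
caps [[ 587.6 -261.2  110.3  720.    26.5   24.8]]
contact False 71.4
width 26.939527088110772
width 27.311222982331778 40.1333
```

View pics/w11.png

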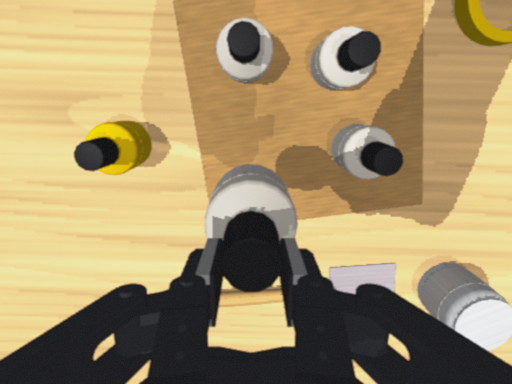

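The bottle is held upright by its cap at (250,230). I'll place it in cell 5.

Run:
```python
from h import *
np.set_printoptions(suppress=True,precision=1)
place(5)
print(robot.read_t(),robot.read_grip_width())
```

```text
hi contact False
lo contact True [553.5 162.   72.5] [-0.2 -2.8  4.9]
43.175 27.337707649297492
```

Foot on the floor at the expected height. I'll release and do the next one, with checks in code.

```bash
cat >> h.py <<'E'
def release():
    p=robot.read_ee_pos(); 
    if not 68<p[2]<77 or robot.read_grip_width()<22: raise SystemExit("not seated %s"%p)
    robot.gripper_to(46); robot.servo_line([p[0],p[1],150],150); robot.servo_line([p[0],p[1],240],300)
E
python3 - <<'E'
from h import *
np.set_printoptions(suppress=True,precision=1)
release()
f=grab("wrist"); print("in case",caps(f,(400,605),(110,380),(85,160)))
pick((470,-168.5)); 
if robot.read_grip_width()<22: raise SystemExit("lost")
place(2); release()
f=grab("wrist"); save(f,"w12.png"); print("in case",caps(f,(400,605),(110,380),(85,160)))
t=grab("top"); print("top spares",caps(t,(350,700),(-345,-40)),robot.read_t())
E
```

```text
in case [[548.1 245.7 111.4 854.   27.4  27.6]
 [553.3 163.1 111.4 717.   26.3  24.6]]
caps [[ 470.4 -169.7  110.5  714.    25.7   24.6]]
contact False 71.6
width 27.03622862373727
width 27.321603745308423 48.5583
hi contact False
lo contact True [476.2 160.6  72.2] [ 0.3  0.4 -0. ]
in case [[476.2 159.8 111.5 719.   27.3  24.6]
 [546.6 245.7 111.2 599.   24.1  26.1]
 [552.2 162.9 111.3 756.   25.4  26.3]]
top spares [[ 559.8 -133.1  111.6   83.    24.6   23.8]
 [ 462.7 -267.5  112.    86.    23.8   25.8]] 52.8167
```

View pics/w12.png

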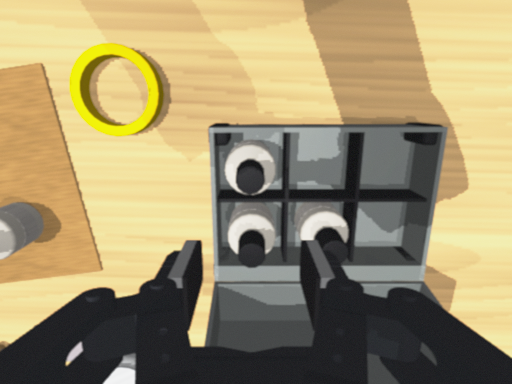

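Two spares stand in cells 2 (250,165) and 5 (250,240), with the stock bottle in cell 4 (325,235). The remaining two go into cells 1 and 0.

Run:
```python
from h import *
np.set_printoptions(suppress=True,precision=1)
for g,i in (((465,-269),1),((562.5,-136),0)):
    pick(g)
    if robot.read_grip_width()<22: raise SystemExit("lost")
    place(i); release()
    f=grab("wrist"); print("in case",caps(f,(400,605),(110,380),(85,160)))
robot.servo_line([420,240,330],250)
f=grab("wrist"); save(f,"w13.png"); print(caps(f,(400,605),(110,380),(85,160)))
t=grab("top"); print("top",caps(t,(350,700),(-345,380)),robot.read_t())
```

```text
caps [[ 466.  -270.1  110.4  717.    26.    25.5]]
contact False 71.6
width 27.260899425576298
width 27.236508050249945 56.9583
hi contact False
lo contact True [474.1 240.6  72.2] [-0.4  1.4 -0.3]
in case [[476.3 159.6 111.5 844.   27.4  27.1]
 [474.  239.7 111.5 718.   27.1  24.6]
 [547.8 245.7 111.4 755.   26.7  26. ]
 [550.2 161.1 111.1 415.   21.3  23.5]]
caps [[ 563.5 -136.8  110.4  720.    25.8   25.5]]
contact False 71.5
width 27.174347129958814
width 27.597649865511027 65.7083
hi contact False
lo contact True [472.1 319.9  72.4] [-0.7 -2.5  6.6]
in case [[476.2 160.7 111.4 975.   27.4  26.3]
 [474.1 239.7 111.4 832.   27.3  26.7]
 [472.2 321.  111.5 713.   26.8  24.6]
 [543.9 243.7 111.3 412.   20.2  21.1]
 [552.3 164.1 111.3 868.   25.5  25.9]]
[[476.4 159.2 111.6 476.   27.6  27.3]
 [474.4 239.6 111.4 447.   27.1  23.9]
 [472.2 320.3 111.4 474.   27.1  27.2]
 [547.5 246.1 111.5 462.   26.1  26.2]]
top [[634.2 368.8 112.6 401.   52.7   3.8]
 [641.3 123.9 122.5  47.   49.2   2. ]
 [549.1 164.2 114.6  87.   26.6  24.5]
 [544.  247.1 114.1  90.   22.2  26.9]
 [472.6 161.8 114.1  87.   26.1  25.7]
 [469.3 239.5 113.5  85.   24.2  20.9]] 71.0833
```

View pics/w13.png

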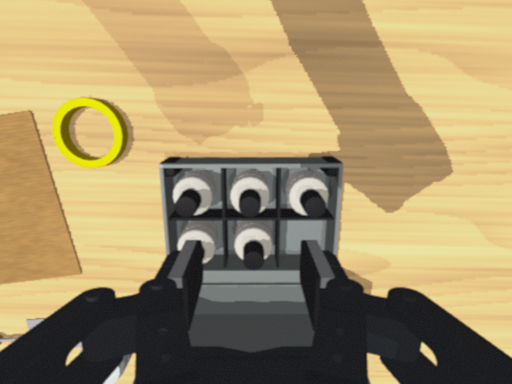

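All four spares plus the stock bottle stand in their cells: front row at (190,195), (250,195), (310,195), back row at (197,245), (252,248). Now I'll close the lid by the handle.

Run:
```python
from h import *
np.set_printoptions(suppress=True,precision=2)
p=robot.read_ee_pos(); robot.servo_line([p[0],p[1],400],250)
robot.move_to([673,246.1,380],down(A)); print(robot.read_q())
robot.gripper_to(36,20)
b=bar(1.713)
print("contact",robot.servo_line(b-[0,0,25],100,force_limit=8),robot.read_ee_pos())
for w in (20,14,12,11): robot.gripper_to(w,20); print(w,robot.read_grip_width(),robot.read_ft_force())
try: print(arc2(1.713,1.0,110,25))
except robot.MotionError as e: print("ERR",e)
f=grab("scene"); save(f,"s14.png"); print(robot.read_q(),robot.read_t())
```

```text
[-0.04  0.58 -0.64  1.07  0.33  1.59 -0.56]
contact False [675.71 246.41 253.61]
20 20.07049997190947 [-0.53  0.06 -0.67]
14 13.919254637147272 [-0.82 -0.82  1.33]
12 11.974753398559784 [-7.62 -2.42  4.33]
11 11.588786560453846 [-9.62 -2.63  4.99]
1.594 [-0.5 -0.6  5.1] 11.0 76.0
1.475 [-0.9 -0.1 10.6] 11.2 76.4
1.356 [-2.3 -0.5 11.1] 11.2 76.8
1.238 [-3.4  0.2 10.4] 10.9 77.2
1.119 [-4.2  0.7  5.6] 11.2 77.5
1.0 [-5.1 -0.1  5.6] 11.6 77.9
True
[ 0.07  0.33 -0.71  1.73  0.27  1.12 -0.69] 77.975
```

View pics/s14.png

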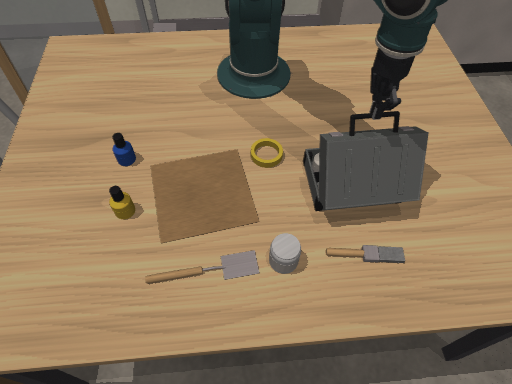

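The lid is half closed with the handle at (378,115) in the jaws. The mat is empty and the bystanders are in place. Continuing.

Run:
```python
from h import *
np.set_printoptions(suppress=True,precision=2)
th=1.0
try:
    for t1 in (.5,.25,.12,.05):
        if not arc2(th,t1,80,25): break
        th=t1
except robot.MotionError as e: print("ERR",e,th)
print(th,robot.read_q(),robot.read_ee_pos(),robot.read_t())
```

```text
0.9 [-5.4  0.5  3.8] 10.9 78.4
0.8 [-4.1  2.2  2. ] 11.1 78.8
0.7 [-3.   4.1 -0.6] 10.8 79.2
0.6 [-3.5  4.1 -1.5] 11.3 79.6
0.5 [-1.7  4.6 -4.3] 10.8 80.1
0.417 [-2.2  4.4 -3.7] 11.1 80.4
0.333 [-2.3  5.1 -4.5] 11.2 80.8
0.25 [-1.3  4.  -3.7] 11.1 81.2
0.185 [-0.   3.6 -4.5] 11.5 81.5
0.12 [-1.7  4.  -3.5] 11.4 81.8
0.05 [-2.7  3.4 -4.8] 11.5 82.2
0.05 [-0.35  0.25 -0.6   2.44  1.44  0.58 -2.17] [400.82 238.78  84.09] 82.175
```

Run:
```python
from h import *
np.set_printoptions(suppress=True,precision=3)
b=bar(.05); D=25
robot.gripper_to(34)
for t in (.35,.18,0): print(robot.servo_line(b+D*(np.sin(t)*EX-np.cos(t)*EZ),60,orientation=ori(t),force_limit=15))
robot.servo_line(b+[0,0,100],200); robot.gripper_to(2)
x,y=(C-72*EX)[:2]
robot.servo_line([x,y,200],200)
print("touch",robot.servo_line([x,y,110],40,force_limit=25),robot.read_ee_pos(),robot.read_ft_force())
robot.pause(.4); print(robot.read_ee_pos(),robot.read_ft_force())
robot.servo_line([x,y,250],150); robot.servo_line([386,239,330],200)
f=grab("wrist"); save(f,"w15.png"); P=cloud(f)
q=P.reshape(-1,3); q=q[(q[:,2]>112)&(q[:,2]<145)&(q[:,0]>436)&(q[:,0]<600)&(q[:,1]>125)&(q[:,1]<355)]
A_=np.c_[q[:,:2]-q[:,:2].mean(0),np.ones(len(q))]; print("lid",np.linalg.lstsq(A_,q[:,2],rcond=None)[0],robot.read_t())
I=f["image"].max(-1); m=(I<60)&(P[...,2]>80)&(P[...,2]<115)&(P[...,0]<398)&(P[...,0]>365)&(P[...,1]>180)&(P[...,1]<300); print("bar",np.median(P[m],axis=0),m.sum())
```

```text
False
False
False
touch False [448.138 239.977 110.116] [ 0.779 -0.443 -0.015]
[448.064 239.958 110.003] [ 0.037  0.489 -0.672]
lid [ -0.062  -0.002 129.113] 90.3167
bar [387.504 247.571 114.015] 606
```

View pics/w15.png

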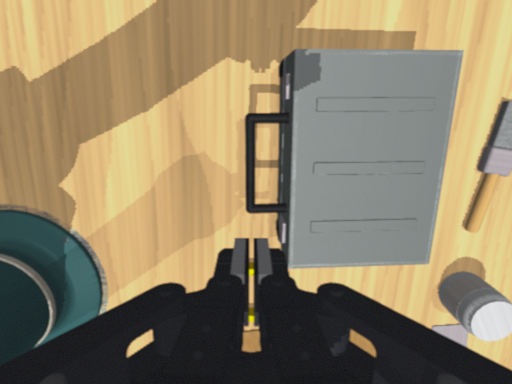

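The lid is still about 0.06 rad ajar (bar top at 114 mm), and the press went down to TCP z=110 without any contact. The physical tips evidently sit well behind the nominal TCP, so I'll press again, deeper, under a force limit.

```bash
cat >> h.py <<'E'
def lidcheck(n):
    f=grab("wrist"); save(f,n); P=cloud(f); q=P.reshape(-1,3); q=q[(q[:,2]>112)&(q[:,2]<145)&(q[:,0]>436)&(q[:,0]<600)&(q[:,1]>125)&(q[:,1]<355)]
    A_=np.c_[q[:,:2]-q[:,:2].mean(0),np.ones(len(q))]; s=np.linalg.lstsq(A_,q[:,2],rcond=None)[0]
    I=f["image"].max(-1); m=(I<60)&(P[...,2]>80)&(P[...,2]<118)&(P[...,0]<398)&(P[...,0]>365)&(P[...,1]>180)&(P[...,1]<300); print("lid",s,"bar",np.median(P[m],axis=0),robot.read_t())
E
python3 - <<'E'
from h import *
np.set_printoptions(suppress=True,precision=3)
x,y=(C-72*EX)[:2]
robot.servo_line([x,y,200],200); print(robot.read_grip_width())
robot.servo_line([x,y,145],100)
for z in range(140,84,-5):
    c=robot.servo_line([x,y,z],30,force_limit=25); F=robot.read_ft_force(); print(z,c,robot.read_ee_pos()[2].round(1),F)
    if c or F[2]>25: break
robot.servo_line([x,y,250],150); robot.servo_line([386,239,330],200); lidcheck("w16.png")
E
```

```text
1.9324651719862436
140 False 140.0 [ 0.061 -0.399  0.419]
135 False 134.8 [-0.498  0.18  -0.24 ]
130 False 129.8 [-0.693 -0.574 -0.39 ]
125 False 124.8 [ 0.709 -0.959  0.311]
120 False 119.8 [-0.638 -0.548 -0.244]
115 False 114.8 [0.014 1.162 0.047]
110 False 109.8 [-0.749  0.251  0.367]
105 False 104.8 [ 0.205 -0.532  0.069]
100 False 99.8 [ 0.42   0.23  -0.196]
95 True 97.9 [-7.269 -6.575 24.254]
lid [  0.     -0.001 123.248] bar [384.687 246.403 100.349] 96.8167
```

The lid is now flat: slope 0.000, top at 123 mm, bar top at 100 mm. I'll do a numeric bystander check and hand in.

Run:
```python
from h import *
f=grab("scene"); o=np.load("scene0.npz")["image"]
d=np.abs(f["image"].astype(int)-o).max(-1)>60
for n,(u0,u1,v0,v1) in dict(tin=(265,305,230,275),brush=(320,410,240,268),knife=(142,265,248,288),tape=(245,290,135,170)).items(): print(n,d[v0:v1,u0:u1].mean().round(3))
print(robot.read_ee_pos(),robot.read_t()); robot.hand_in()
```

```text
tin 0.0
brush 0.0
knife 0.0
tape 0.0
[386.25863024 238.52259117 328.83164798] 96.8667
the job is handed in; nothing more can be done
```

The job is done and handed in at about 97 s. I opened the lid to its stop and put the four spares in cells 5, 2, 1 and 0. The stock bottle stayed in cell 4. Then I lowered the lid by its handle and pressed it shut.

**Last checks:**
- **Lid:** it is flat, with a slope of 0.000, its top at 123 mm and the handle bar back at its shut height.
- **Bottles:** before closing, every cap top read 111–112 mm, which is right for a bottle standing on a cell floor, and each sat within a few millimetres of its cell centre. I could not see them again once the lid was shut.
- **Bystanders:** the tin, brush, knife and tape show no change from the first scene picture.
- **Robot:** it ended clear of everything, above the front of the case.

**What went wrong or disagreed:**
- **Handle grip:** the first two pinches on the handle with the tool pointing straight down slipped off. I then tilted the tool forward so a jaw sat under the bar, and that held.
- **First press on the lid:** it missed, leaving the lid about 0.06 rad ajar. The fingertips seem to sit about 25 mm behind the nominal TCP, so the second press had to go lower.
- **Knocked spare:** one spare was moved about 36 mm early on. I measured it again before picking it.
- **Cameras:** the top and scene cameras disagreed by about 5 mm, so I used the wrist camera for the picks.
- **Pictures:** I viewed 16, two over the budget of 14.

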